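# Snap the cover onto the trailer junction box

### The job

Take the blue cover out of the top tray of the orange organizer, set it square over the open rim of the grey junction box and press it straight down until both black clip arms have snapped under the rim and the cover sits flush all round, then let go. The box's support slides down and gives way by an unknown amount before it holds, so keep pressing by feel, smoothly, and never load the cover with more than 30 N, pushing or pulling, or it cracks. Leave everything else where it lies.

Things in the scene. Friction and masses are not known exactly. Their poses are not given: they have to be found in the camera images.
- cover: Loose blue plastic cover, 80 g, same when turned half round about z. Origin: centre of its plate's underside, the face that ends on the rim; z up, x along its length. Plate 91 (x) x 54 (y) x 4 mm thick. Flared skirts on the long sides reach 7 mm down. It starts standing on its clip arms in the larger compartment of the organizer's top tray, origin 21.5 mm above the tray's floor.
- ridge (a point): Centre of the top of the cover's grip ridge, 28 mm above the cover's origin. The ridge is 44 long (cover's x), 16 wide (y) and stands 24 mm above the plate's top: pinch it across y. Ridge and plate may also be pushed on.
- hook_a (a point): Tip of the hook of the black clip arm at the cover's +x end: 35.5 mm from the cover's centre, 5 mm below its origin (catch face). The rigid arm, 30 mm wide, hangs 21.5 mm below the origin; below the hook a slope leads out to x = 41.5 mm at its foot. The arm slides up to 5 mm outward along x against a spring (1.2 N/mm plus 1.5 N).
- hook_b (a point): The same hook on the clip arm at the cover's -x end. Set on the rim, the cover first rests on both hook slopes, its origin about 13 mm above the rim; driving it home takes about 7 to 13 N depending on friction, then the push drops off as the clips snap and climbs again once the plate lies on the rim.
- rim (a point): Centre of the top face of the junction box's rim; z up, x along the box's length; moves with the box. Rim flange 76 (x) x 46 (y) x 4 mm thick, open in the middle (58 x 34 mm, brass terminals inside); it juts 5 mm over the box's end walls in x and the hooks catch below it. Level, 112 to 155 mm above the work surface at the start.
- housing: Grey metal junction box 66 x 42 x 45 mm, two black stub glands on each long side. Origin: centre of its underside, 45 mm below the rim's top; x along its length. On its rubber mounts it can only go straight down: 1 mm per 2.2 N of push after the first 1 to 2 N, hard stop after 7 mm (near 17 N); they spring back when let go. The post below yields too (see stand).
- stand: Base of the work support, fixed: dark steel plate 120 (x) x 90 (y) x 12 mm; origin: centre of its underside. On it a steel post with a platform carries the box. The post is clamped loosely: it slides straight down at a push of about 3 N, stays where it is left, and meets a red stop collar after 2 to 30 mm. Where collar and post are set differs each time; they are not measured.
- organizer: Fixed orange plastic organizer of three stacked trays, 150 (x) x 220 (y) mm over all, 130 mm high. Origin: centre of its underside. Top tray: floor 112 mm, walls' top 130 mm above the origin, walls 4 mm; a divider at y = +53 mm parts the larger compartment (y from -106 to +51 mm, holds the cover) from the small one that holds two sockets.
- gauge: Bystander: pencil tire pressure gauge, steel, lying, 145 x 12 x 17 mm.
- adapter: Bystander: steel breaker bar adapter, lying, 44 x 26 x 26 mm.
- pry_tool: Bystander: yellow flat pry tool, lying, 195 x 26 x 10 mm, along its x.
- spray_can: Bystander: upright can, 60 mm across, 140 mm tall; origin under its centre.
- screw_jar: Bystander: glass jar, 64 mm across, 85 mm tall; origin under its centre.
- wheel_nut: Bystander: steel wheel nut, 42 mm across, 28 mm tall.
- socket_a: Bystander: steel socket standing in the top tray's small compartment, 26 mm across, 32 mm tall.
- socket_b: Bystander: steel socket standing in the top tray's small compartment, 32 mm across, 32 mm tall.
There are look-alikes about, which are no part of the job. There is more than one size of the cover; the one meant has the size given above.

How it is judged:
By the outcome, as a careful person would: the job done as asked, in the order asked, and still so for the second after the job is handed in, with the robot touching nothing.
It also fails if it takes over 48 s, if anything falls off the work surface, if the arm or the gripper's body presses on something with over 40 N, if the wrist force passes 120 N, or if a joint passes its speed limit or range.

### The arm

A 6-joint arm with a two-finger parallel gripper is mounted at the origin on the work surface. World frame = base frame: x ahead of the robot, y to its left, z up, the work surface at z = 0. Lengths are in m, angles in rad, forces in N, time in s.
With the tool pointing down it reaches from about 0.275 to 0.825 m from the base axis. Payload 4.9 kg.
Tool frame: the origin (TCP) lies at the very end of the fingers, on their centre line; the grasp point (between the pads) lies 19 mm behind it; z points along the fingers, y is the direction in which the jaws open and shut (so a half turn about z gives the same grasp; the last joint's range is limited). The gripper opens to 85 mm and grips with 20 to 120 N. Pads are 22 mm wide; open, the fingers measure 114 mm over their backs; the gripper's body (76 mm by 85 mm) begins 54 mm behind the grasp point. The pads swing forward as they close: fully open they stand 13 mm farther back than shut.
Start: joints at [1.039, 0.326, -0.193, 1.052, 0, 1.437], TCP at [0.213, 0.507, 0.192] pointing down, gripper open.
Joint ranges: [-2.65, 2.65], [-0.97, 1.79], [-1.3, 1.35], [-1.93, 2.1], [-1.47, 1.37], [-3.14, 3.14]. Speed limits (rad/s): [2.57, 2.57, 3.14, 3.14, 3.14, 3.14].

### API

Orientations are given as a rotation vector (axis times angle).
In Python, from workcell import robot gives the robot as it stands.
- The arm moves only by the tool carry_out, never from a script. Its argument "deltas" is a list of rows, each a list of 6 numbers: the shift along the tool's x, y, z in m, then the turn, a rotation vector about the tool's x, y, z in rad. In form: [[tx, ty, tz, ax, ay, az], ...]. A call has 1 to 20 rows; each row is the pose to reach, as a shift and turn from the pose measured when the call began, along the tool's axes at that moment; what a row does not reach only later rows make up. A row lasts 1/8 s, in which the tool goes at most 62.5 mm and 10.7 degrees, less where a joint would pass 70% of its speed; a pose out of reach is approached as far as the arm can. A call with a gripper value outside its range is refused whole. "grip" is the gripper's target within -1 to 1 (fully open at 1, half-way at 0, shut at -1), set as the call begins (left out, the last holds). The fingers move at their own pace and stop on an object; "force" is the grip in N (left out, the last holds). Time passes only in rows, so rows that repeat a pose let the fingers close. It gives the time, the measured TCP pose, the force and the opening at its end, in the units of the state.
- robot.observe(): the state, without advancing time (a new reading comes with each control period).
- robot.capture(name): name is "scene" or "top" or "wrist"; returns a dict with "frame" (400x640x3 uint8, blue, green, red), "depth" (400x640 float32, m along the optical axis (not along the pixel's ray), 0 where there is no reading), "camera_matrix" (3x3 intrinsics, pixels), "rvec" (rotation vector, rad) and "tvec" (3), from world to camera coordinates, as OpenCV has them. Camera axes: x right, y down, z forward; pixel columns grow to the right and rows downward; lengths in m; the calibration is good to about 2 mm. A picture is of the moment at which its call begins.
- robot.job_done(): hands the job in, once; it reports no verdict.
Trained networks look in a picture, given as the dict that the camera call returned (one of the last four; its "shot" number tells which), for a name from the list of things; names that differ only in an ending like _2 or _b are one class to them, and where a whole thing is asked for, a point or a joint stands for the part that bears it (a point fixed in the world has none). Each returns a list of dicts, best first, with "p" (0 to 1); they miss things now and then, are a little off and sometimes report something else, mostly with a low value. They report only what shows in the picture. A call takes as long as a camera call. They do not tell look-alikes from the thing itself.
- robot.boxes_of(picture, label): "position" ([x, y, z] in m, in world coordinates, good to about 4 mm: the middle of the surface that is visible of it).
- robot.masks_of(picture, label): "pixels" (400x640 bool, what is visible of it).
The state is a dict: "time_s": time; "qpos": joint angles; "qd": joint speeds; "joint_efforts": joint torques, N m; "tcp_pos": TCP position; "tcp_rot": TCP orientation; "force": force on the tool from outside, world axes, zero at the start; "wrist_torque": the same for the moment, N m; "width": finger opening in m.
Only numpy, scipy, OpenCV 4.12 (cv2) and the standard library are available. Lean on these libraries where they do the work, as an engineer would, in place of code of your own. Each camera call takes 0.05 s, during which the arm holds its last target.

## Working session

There is one attempt and no reset: what is moved stays moved. The work goes in short steps, Python scripts to look and compute and a tool call to move; the robot and the scene stay as the last step left them, time stands still between calls to the robot, and variables do not carry over. Pictures are saved under pics/ and viewed, and the job is handed in when it is done.

Besides the shell and the picture viewer there is one more tool, called after ">>>" by a JSON object that holds its "method" and its "body". carry_out: Moves the arm, as the interface text tells. Its arguments: {"type":"object","properties":{"deltas":{"type":"array"},"grip":{"type":"number"},"force":{"type":"number"}},"required":["deltas"]}

```bash
mkdir -p pics; ls; cat > h.py <<'E'
from workcell import robot
import numpy as np, cv2
def save(c,n): cv2.imwrite('pics/'+n+'.png',c['frame'])
def world(c,uv=None):
    K=c['camera_matrix'];R=cv2.Rodrigues(np.array(c['rvec']))[0];t=np.array(c['tvec']).reshape(3)
    d=c['depth'];v,u=np.mgrid[0:d.shape[0],0:d.shape[1]]
    P=np.stack([(u-K[0,2])/K[0,0]*d,(v-K[1,2])/K[1,1]*d,d],-1)
    W=(P-t)@R
    W[d==0]=np.nan
    return W
def proj(c,p):
    return cv2.projectPoints(np.array(p,float).reshape(-1,3),np.array(c['rvec']),np.array(c['tvec']),c['camera_matrix'],None)[0].reshape(-1,2)
E
python3 - <<'E'
from h import *
s=robot.observe();print({k:np.round(v,3) for k,v in s.items()})
for n in('scene','top'):
    c=robot.capture(n);save(c,n+'0');np.savez('pics/'+n+'0.npz',W=world(c))
    for l in ('cover','rim','housing','stand','organizer','hook_a','ridge'):
        try:
            print(n,l,[(np.round(b['position'],3),round(b['p'],2)) for b in robot.boxes_of(c,l)])
        except Exception as e: print(l,e)
E
```

```text
pics
{'time_s': np.float64(0.0), 'qpos': array([ 1.039,  0.327, -0.194,  1.052,  0.   ,  1.437]), 'qd': array([-0.   , -0.001,  0.   ,  0.   ,  0.001,  0.001]), 'joint_efforts': array([ 0.0000e+00, -4.4340e+01,  2.6244e+01,  1.5000e-02,  0.0000e+00,
        0.0000e+00]), 'tcp_pos': array([0.213, 0.506, 0.192]), 'tcp_rot': array([-6.210e-01, -3.079e+00,  3.000e-03]), 'force': array([-0.402, -0.494,  1.218]), 'wrist_torque': array([0.045, 0.059, 0.003]), 'width': np.float64(0.085)}
scene cover [(array([ 0.502, -0.301,  0.137]), 0.93), (array([0.732, 0.018, 0.012]), 0.72), (array([ 0.323, -0.36 ,  0.019]), 0.43)]
scene rim [(array([0.482, 0.195, 0.107]), 0.87)]
scene housing [(array([0.484, 0.196, 0.104]), 0.94)]
scene stand [(array([0.484, 0.193, 0.025]), 0.59), (array([ 0.527, -0.256,  0.074]), 0.25)]
scene organizer [(array([ 0.528, -0.258,  0.075]), 0.95)]
scene hook_a []
scene ridge [(array([ 0.502, -0.297,  0.136]), 0.94), (array([ 0.32 , -0.364,  0.022]), 0.75), (array([ 0.684, -0.242,  0.014]), 0.74)]
top cover [(array([ 0.309, -0.344,  0.02 ]), 0.86), (array([ 0.478, -0.292,  0.139]), 0.76)]
top rim [(array([0.461, 0.196, 0.103]), 0.63)]
top housing [(array([0.459, 0.199, 0.106]), 0.92)]
top stand [(array([0.451, 0.197, 0.01 ]), 0.68), (array([ 0.536, -0.476,  0.084]), 0.26)]
top organizer [(array([ 0.472, -0.245,  0.114]), 0.96), (array([0.73 , 0.033, 0.009]), 0.34)]
top hook_a []
top ridge [(array([ 0.48 , -0.292,  0.136]), 0.81), (array([0.605, 0.457, 0.029]), 0.64), (array([ 0.312, -0.346,  0.021]), 0.55), (array([ 0.674, -0.235,  0.018]), 0.53)]
```

View pics/scene0.png

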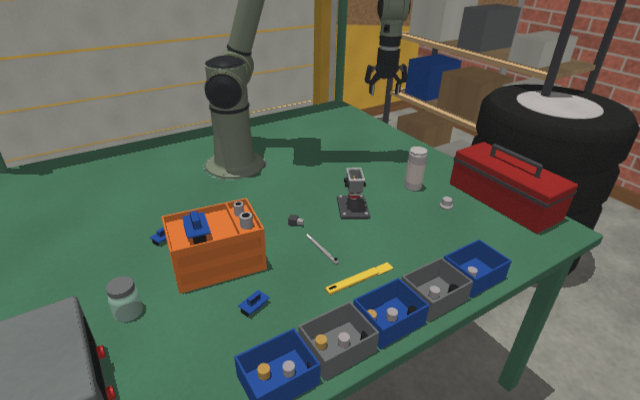

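View pics/top0.png

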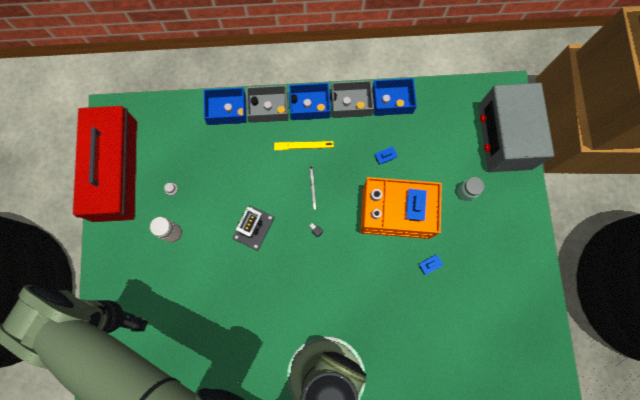

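The scene view shows the meant cover in the tray at (197,225), and the top view shows it at (416,205). The box is at top (248,222). Small look-alike covers lie on the table at top (386,155) and (430,265). Next I'll check the depth and the wrist view.

```bash
cat >> h.py <<'E'
def tool():
    s=robot.observe(); return np.array(s['tcp_pos']),cv2.Rodrigues(np.array(s['tcp_rot']))[0],s
def delta(p,Rt):
    """shift & rotvec in tool axes to reach world pose"""
    p0,R0,s=tool()
    return np.round(R0.T@(np.array(p)-p0),4),np.round(cv2.Rodrigues(R0.T@Rt)[0].ravel(),4)
def down(yaw):
    # tool z down, tool x at world angle yaw
    c,s=np.cos(yaw),np.sin(yaw)
    x=np.array([c,s,0]);z=np.array([0,0,-1.]);y=np.cross(z,x)
    return np.stack([x,y,z],1)
E
python3 - <<'E'
from h import *
p,R,s=tool();print(R.round(3))
c=robot.capture('wrist');save(c,'w0')
Rc=cv2.Rodrigues(np.array(c['rvec']))[0];cp=-Rc.T@np.array(c['tvec']).reshape(3)
print('cam pos tool',R.T@(cp-p),'cam axes in tool',(R.T@Rc.T).round(3),c['camera_matrix'])
for n in('top',):
    W=np.load('pics/top0.npz')['W']
    for nm,(u0,u1,v0,v1),(z0,z1) in (('cover',(400,435,185,225),(.13,.2)),('box',(225,275,200,250),(.09,.2)),('org',(355,445,175,240),(.12,.14))):
        w=W[v0:v1,u0:u1].reshape(-1,3);w=w[(w[:,2]>z0)&(w[:,2]<z1)]
        print(nm,len(w),np.nanmin(w,0).round(3),np.nanmax(w,0).round(3),np.histogram(w[:,2],bins=10))
        print(cv2.minAreaRect(w[:,:2].astype(np.float32)))
E
```

```text
[[-0.922  0.387 -0.   ]
 [ 0.387  0.922  0.   ]
 [ 0.     0.    -1.   ]]
cam pos tool [ 0.08435534 -0.00073164 -0.18217804] cam axes in tool [[-0.    -0.945 -0.327]
 [ 1.     0.    -0.001]
 [ 0.001 -0.327  0.945]] [[329.78132503   0.         317.29214636]
 [  0.         329.78132503 194.32193047]
 [  0.           0.           1.        ]]
cover 571 [ 0.435 -0.328  0.13 ] [ 0.533 -0.263  0.167] (array([ 70, 201, 156,  26,   8,   5,  11,  33,  49,  12]), array([0.13015286, 0.13387243, 0.13759199, 0.14131156, 0.14503112,
       0.14875069, 0.15247026, 0.15618982, 0.15990939, 0.16362896,
       0.16734852]))
((0.4840020537376404, -0.29540154337882996), (0.05539178475737572, 0.09232335537672043), 81.17557525634766)
box 414 [0.42  0.162 0.09 ] [0.506 0.234 0.134] (array([60, 62, 50, 27, 14,  6, 29, 94, 65,  7]), array([0.09001997, 0.09439099, 0.09876201, 0.10313303, 0.10750405,
       0.11187507, 0.11624609, 0.12061711, 0.12498813, 0.12935915,
       0.13373017]))
((0.46381083130836487, 0.19866299629211426), (0.06287521123886108, 0.07572630792856216), 61.71276092529297)
org 1018 [ 0.396 -0.377  0.12 ] [ 0.576 -0.14   0.14 ] (array([ 45,  54,  79, 112, 125, 132, 108, 117, 142, 104]), array([0.12012331, 0.1221095 , 0.12409568, 0.12608187, 0.12806806,
       0.13005425, 0.13204043, 0.13402662, 0.13601281, 0.137999  ,
       0.13998518]))
((0.4861055314540863, -0.2583855092525482), (0.22227971255779266, 0.1518426388502121), 81.8627700805664)
```

View pics/w0.png

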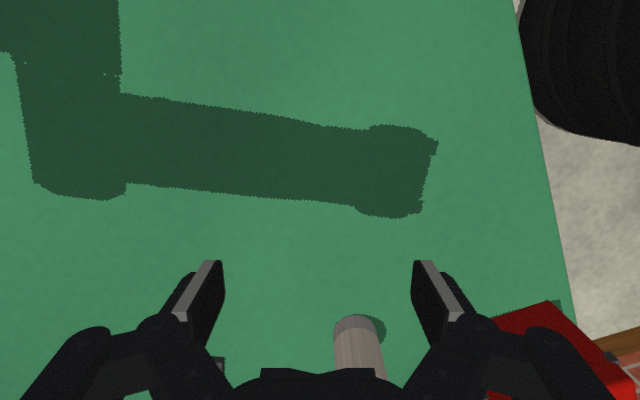

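```bash
python3 - <<'E'
from h import *
print(delta([.513,.172,.26],down(np.radians(152))))
E
```

```text
(array([-0.4063, -0.1928, -0.0675]), array([0.0001, 0.    , 0.0909]))
```

>>> {"method": "carry_out", "body": {"deltas": [[-0.05,-0.024,-0.03,0,0,0.02],[-0.1,-0.048,-0.05,0,0,0.04],[-0.16,-0.076,-0.068,0,0,0.06],[-0.22,-0.104,-0.068,0,0,0.08],[-0.28,-0.132,-0.068,0,0,0.09],[-0.34,-0.16,-0.068,0,0,0.09],[-0.38,-0.18,-0.068,0,0,0.09],[-0.406,-0.193,-0.068,0,0,0.09],[-0.406,-0.193,-0.068,0,0,0.09],[-0.406,-0.193,-0.068,0,0,0.09]], "grip": 1}}

```text
time_s: 2.1
tcp_pos: [0.512, 0.1723, 0.2604]
tcp_rot: [-0.758, -3.048, -0.0]
force: [0.7, -0.2, -0.2]
width: 0.0853
```

```bash
python3 - <<'E'
from h import *
c=robot.capture('wrist');save(c,'w1');W=world(c);np.savez('pics/w1.npz',W=W,rvec=c['rvec'],tvec=c['tvec'],K=c['camera_matrix'])
p,R,s=tool();print(p,s['force'],s['time_s'])
for l in('rim','housing'):
    print(l,[(np.round(b['position'],3),round(b['p'],2)) for b in robot.boxes_of(c,l)])
w=W.reshape(-1,3);w=w[(w[:,2]>.08)&(np.hypot(w[:,0]-.463,w[:,1]-.199)<.07)]
h,e=np.histogram(w[:,2],bins=np.arange(.08,.2,.002));print([(round(b,3),a) for a,b in zip(h,e)if a])
E
```

```text
[0.5117982  0.17270425 0.26052199] [-0.55425093 -0.06079651 -0.11073054] 2.15
rim [(array([0.467, 0.2  , 0.101]), 0.64), (array([0.458, 0.205, 0.096]), 0.27)]
housing [(array([0.463, 0.202, 0.107]), 0.6), (array([0.604, 0.461, 0.025]), 0.36)]
[(np.float64(0.082), np.int64(186)), (np.float64(0.084), np.int64(633)), (np.float64(0.086), np.int64(39)), (np.float64(0.088), np.int64(5)), (np.float64(0.09), np.int64(32)), (np.float64(0.092), np.int64(31)), (np.float64(0.094), np.int64(204)), (np.float64(0.096), np.int64(701)), (np.float64(0.098), np.int64(102)), (np.float64(0.1), np.int64(112)), (np.float64(0.102), np.int64(206)), (np.float64(0.104), np.int64(103)), (np.float64(0.106), np.int64(97)), (np.float64(0.108), np.int64(14)), (np.float64(0.11), np.int64(36)), (np.float64(0.112), np.int64(12)), (np.float64(0.114), np.int64(31)), (np.float64(0.116), np.int64(48)), (np.float64(0.118), np.int64(22)), (np.float64(0.12), np.int64(33)), (np.float64(0.122), np.int64(70)), (np.float64(0.124), np.int64(1203)), (np.float64(0.126), np.int64(528)), (np.float64(0.128), np.int64(3))]
```

View pics/w1.png

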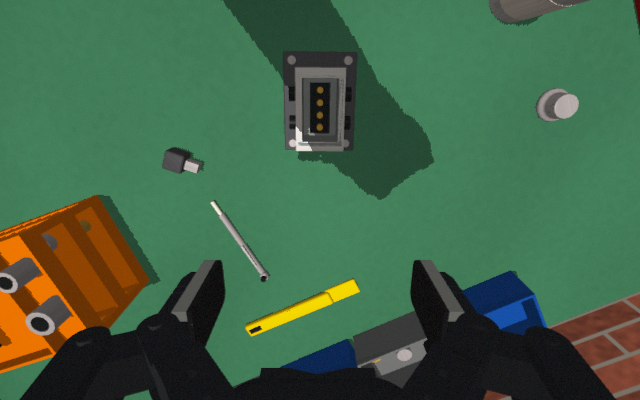

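The wrist view shows the box at (320,105) with its long axis near vertical in the picture, and the rim plane at about 0.125. I'll fit the rim.

```bash
python3 - <<'E'
from h import *
W=np.load('pics/w1.npz')['W']
w=W.reshape(-1,3);m=(w[:,2]>.1215)&(w[:,2]<.1295)&(np.hypot(w[:,0]-.463,w[:,1]-.199)<.07)
w=w[m]; print(len(w),np.median(w[:,2]))
print(cv2.minAreaRect(w[:,:2].astype(np.float32)))
# robust fit: for yaw, percentiles extents
for a in np.radians(np.arange(-34,-20,1)):
    x=w[:,0]*np.cos(a)+w[:,1]*np.sin(a);y=-w[:,0]*np.sin(a)+w[:,1]*np.cos(a)
    lx,hx=np.percentile(x,[.7,99.3]);ly,hy=np.percentile(y,[.7,99.3])
    cx,cy=(lx+hx)/2,(ly+hy)/2
    print(round(np.degrees(a)),round((hx-lx)*1e3,1),round((hy-ly)*1e3,1),np.round([cx*np.cos(a)-cy*np.sin(a),cx*np.sin(a)+cy*np.cos(a)],4))
print(delta([.484-.06*np.cos(np.radians(171)),-.295-.06*np.sin(np.radians(171)),.28],down(np.radians(171))))
E
```

```text
1812 0.1255904939093332
((0.46200627088546753, 0.20045606791973114), (0.04598567262291908, 0.07617183029651642), 61.70264434814453)
-34 76.8 50.7 [0.4619 0.2004]
-33 76.3 49.6 [0.4618 0.2004]
-32 75.9 48.6 [0.4618 0.2003]
-31 75.5 47.7 [0.4618 0.2003]
-30 75.2 46.8 [0.4618 0.2003]
-29 75.1 46.1 [0.4618 0.2005]
-28 74.9 45.7 [0.4619 0.2005]
-27 75.2 46.4 [0.4618 0.2006]
-26 75.7 47.3 [0.4617 0.2006]
-25 76.2 48.2 [0.4617 0.2007]
-24 76.7 49.1 [0.4616 0.2007]
-23 77.2 50.0 [0.4616 0.2006]
-22 77.7 50.9 [0.4616 0.2006]
-21 78.1 52.0 [0.4616 0.2006]
(array([-0.2507, -0.4074, -0.0194]), array([ 2.000e-04, -1.000e-04, -3.288e-01]))
```

>>> {"method": "carry_out", "body": {"deltas": [[-0.03,-0.05,-0.02,0,0,-0.04],[-0.06,-0.1,-0.02,0,0,-0.08],[-0.09,-0.15,-0.02,0,0,-0.12],[-0.12,-0.2,-0.02,0,0,-0.16],[-0.16,-0.25,-0.02,0,0,-0.2],[-0.19,-0.3,-0.02,0,0,-0.25],[-0.22,-0.35,-0.02,0,0,-0.29],[-0.24,-0.39,-0.02,0,0,-0.329],[-0.251,-0.407,-0.02,0,0,-0.329],[-0.251,-0.407,-0.02,0,0,-0.329],[-0.251,-0.407,-0.02,0,0,-0.329]]}}

```text
time_s: 3.62
tcp_pos: [0.544, -0.3023, 0.2807]
tcp_rot: [-0.244, -3.132, -0.002]
force: [-0.2, -0.3, -0.1]
width: 0.085
```

```bash
python3 - <<'E'
from h import *
c=robot.capture('wrist');save(c,'w2');W=world(c);np.savez('pics/w2.npz',W=W)
p,R,s=tool();print(p,s['force'],s['time_s'])
for l in('cover','ridge','hook_a'):
    print(l,[(np.round(b['position'],3),round(b['p'],2)) for b in robot.boxes_of(c,l)])
w=W.reshape(-1,3);w=w[(w[:,2]>.1)&(np.hypot(w[:,0]-.484,w[:,1]+.295)<.055)]
h,e=np.histogram(w[:,2],bins=np.arange(.1,.2,.002));print([(round(float(b),3),int(a)) for a,b in zip(h,e)if a])
for z0,z1 in((.133,.142),(.157,.167)):
    q=w[(w[:,2]>z0)&(w[:,2]<z1)];print(len(q),np.median(q[:,2]),cv2.minAreaRect(q[:,:2].astype(np.float32)))
    for a in np.radians(np.arange(-13,-4,1)):
        x=q[:,0]*np.cos(a)+q[:,1]*np.sin(a);y=-q[:,0]*np.sin(a)+q[:,1]*np.cos(a)
        lx,hx=np.percentile(x,[.7,99.3]);ly,hy=np.percentile(y,[.7,99.3])
        cx,cy=(lx+hx)/2,(ly+hy)/2
        print(round(np.degrees(a)),round((hx-lx)*1e3,1),round((hy-ly)*1e3,1),np.round([cx*np.cos(a)-cy*np.sin(a),cx*np.sin(a)+cy*np.cos(a)],4))
E
```

```text
[ 0.54401566 -0.30219494  0.28087494] [-0.3397387   0.75829411 -0.60327171] 3.675
cover [(array([ 0.478, -0.291,  0.139]), 0.94), (array([ 0.673, -0.237,  0.018]), 0.72)]
ridge [(array([ 0.477, -0.294,  0.137]), 0.91), (array([ 0.67 , -0.243,  0.019]), 0.71)]
hook_a [(array([ 0.517, -0.182,  0.144]), 0.19)]
[(0.108, 2), (0.11, 502), (0.112, 2966), (0.114, 242), (0.134, 6), (0.136, 1557), (0.138, 2970), (0.14, 48), (0.156, 1), (0.158, 68), (0.16, 348), (0.162, 612), (0.164, 9)]
4581 0.13831703041257498 ((0.4822758734226227, -0.29394713044166565), (0.05408564954996109, 0.09132122248411179), 80.2352066040039)
-13 90.1 55.7 [ 0.4819 -0.294 ]
-12 89.9 54.6 [ 0.4819 -0.294 ]
-11 89.9 53.6 [ 0.482  -0.2939]
-10 90.0 53.4 [ 0.4821 -0.2939]
-9 90.1 53.4 [ 0.4818 -0.2938]
-8 90.2 54.4 [ 0.4819 -0.2938]
-7 90.5 55.4 [ 0.482  -0.2938]
-6 90.9 56.3 [ 0.4821 -0.2938]
-5 91.3 57.2 [ 0.4821 -0.2938]
1038 0.16221621784023504 ((0.48228752613067627, -0.29379981756210327), (0.017760688439011574, 0.043341074138879776), 80.54432678222656)
-13 43.0 19.0 [ 0.482 -0.294]
-12 43.0 18.5 [ 0.482 -0.294]
-11 42.9 18.0 [ 0.482 -0.294]
-10 42.9 17.6 [ 0.4821 -0.2939]
-9 42.8 17.8 [ 0.4821 -0.2938]
-8 42.8 18.3 [ 0.4821 -0.2938]
-7 42.8 18.8 [ 0.482  -0.2938]
-6 42.9 19.3 [ 0.482  -0.2938]
-5 42.9 19.8 [ 0.482  -0.2938]
```

View pics/w2.png

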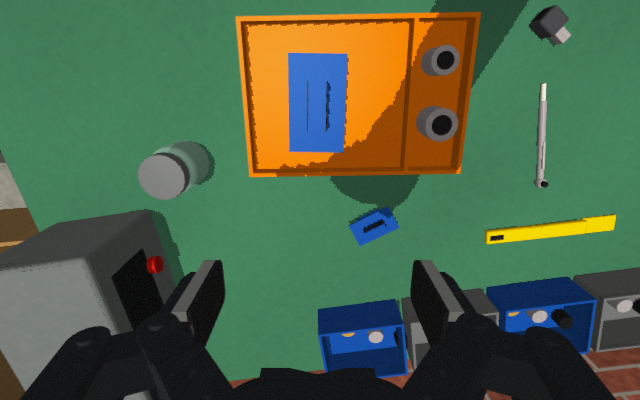

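The wrist view shows the cover at (318,102) in the larger compartment. It measures 91.3 x 54.1 mm, which is the right size, and its plate and ridge heights agree with the spec.

```bash
python3 - <<'E'
from h import *
print(delta([.4821,-.2939,.2],down(np.radians(170.4))),delta([.4821,-.2939,.14],down(np.radians(170.4))))
E
```

```text
(array([ 0.0626, -0.0008,  0.0809]), array([0.0002, 0.0003, 0.0125])) (array([ 0.0626, -0.0008,  0.1409]), array([0.0002, 0.0003, 0.0125]))
```

>>> {"method": "carry_out", "body": {"deltas": [[0.03,0,0.03,0,0,0.012],[0.055,-0.001,0.06,0,0,0.012],[0.0626,-0.001,0.085,0,0,0.012],[0.0626,-0.001,0.105,0,0,0.012],[0.0626,-0.001,0.125,0,0,0.012],[0.0626,-0.001,0.137,0,0,0.012],[0.0626,-0.001,0.141,0,0,0.012],[0.0626,-0.001,0.141,0,0,0.012],[0.0626,-0.001,0.141,0,0,0.012]]}}

```text
time_s: 4.95
tcp_pos: [0.4826, -0.2944, 0.1407]
tcp_rot: [0.262, 3.129, -0.001]
force: [-0.0, -0.1, 0.2]
width: 0.0853
```

>>> {"method": "carry_out", "body": {"deltas": [[0,0,0,0,0,0],[0,0,0,0,0,0],[0,0,0,0,0,0],[0,0,0,0,0,0],[0,0,0,0,0,0],[0,0,0,0,0,0]], "grip": -1, "force": 50}}

```text
time_s: 5.7
tcp_pos: [0.4825, -0.2944, 0.1407]
tcp_rot: [0.262, 3.129, -0.001]
force: [-0.4, -0.1, 0.2]
width: 0.0004
```

The fingers closed on nothing, so I'll look.

```bash
python3 - <<'E'
from h import *
for n in('wrist','scene'):
    c=robot.capture(n);save(c,n+'3')
p,R,s=tool();print(p,s['width'],s['force'])
c=cv2.imread('pics/scene3.png');cv2.imwrite('pics/scene3c.png',cv2.resize(c[150:310,110:330],None,fx=3.6,fy=3.6))
E
```

```text
[ 0.48254075 -0.29440749  0.14068443] 0.00011308259418958969 [-0.02180883  0.56167191 -0.46875212]
```

View pics/wrist3.png

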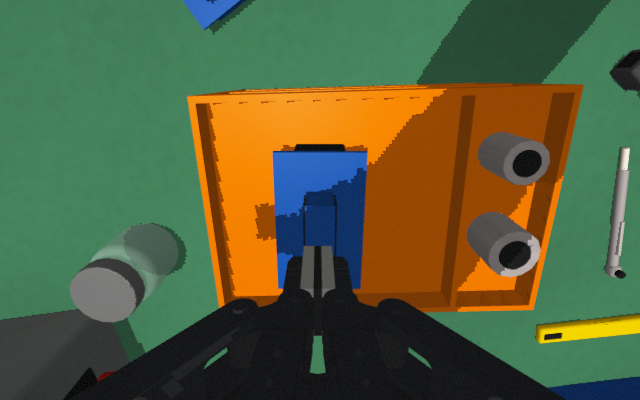

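View pics/scene3c.png

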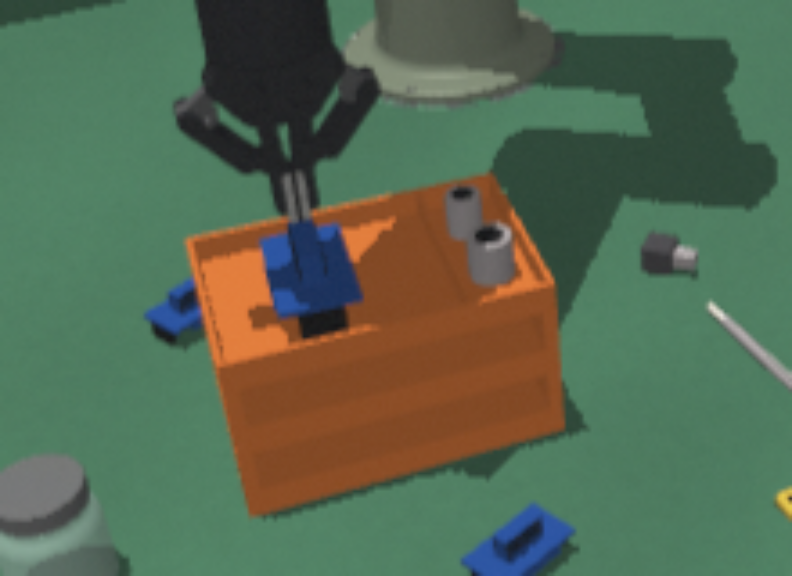

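```bash
python3 - <<'E'
from h import *
c=robot.capture('wrist');W=world(c);p,R,s=tool()
print(proj(c,[p, p+R@[0,0,-.019]]),s['qpos'])
for uv in((310,255),(317,285),(328,255),(318,215),(320,198),(300,180),(350,180),(400,200),(450,180)):
    print(uv,c['depth'][uv[1],uv[0]],W[uv[1],uv[0]].round(3), (R.T@(W[uv[1],uv[0]]-p)).round(3))
c=robot.capture('scene');W=world(c)
print(proj(c,[p]))
for v in range(190,226,3): print(v,W[v,192].round(3),c['frame'][v,192])
E
```

```text
[[318.69883666 227.76802474]
 [318.81298399 242.34483331]] [-6.78623903e-01  3.91762689e-01 -2.34347986e-01  9.43266125e-01
  3.53955908e-04 -5.11533825e-01]
(310, 255) 0.14809248 [ 0.472 -0.297  0.192] [ 0.01  -0.004 -0.051]
(317, 285) 0.124822594 [ 0.471 -0.293  0.216] [ 0.011 -0.001 -0.075]
(328, 255) 0.14696854 [ 0.472 -0.289  0.193] [ 0.011  0.004 -0.052]
(318, 215) 0.17373875 [ 0.465 -0.292  0.162] [ 0.017 -0.    -0.022]
(320, 198) 0.18359917 [ 0.46 -0.29  0.15] [ 0.023  0.001 -0.009]
(300, 180) 0.19287018 [ 0.452 -0.3    0.138] [ 0.029 -0.011  0.003]
(350, 180) 0.19155769 [ 0.456 -0.272  0.139] [0.03  0.018 0.002]
(400, 200) 0.22303018 [ 0.484 -0.239  0.113] [0.008 0.055 0.027]
(450, 180) 0.2188204 [ 0.475 -0.205  0.113] [0.022 0.087 0.028]
[[194.9963324  222.14220072]]
190 [ 0.499 -0.293  0.24 ] [36 35 34]
193 [ 0.493 -0.292  0.228] [37 35 34]
196 [ 0.496 -0.294  0.222] [38 36 35]
199 [ 0.493 -0.295  0.213] [76 77 77]
202 [ 0.494 -0.296  0.205] [54 55 55]
205 [ 0.495 -0.297  0.198] [40 40 40]
208 [ 0.493 -0.298  0.189] [65 66 66]
211 [ 0.496 -0.3    0.183] [95 85 82]
214 [ 0.472 -0.296  0.159] [93 50 29]
217 [ 0.486 -0.3    0.16 ] [93 51 30]
220 [ 0.497 -0.304  0.159] [73 44 27]
223 [ 0.501 -0.306  0.154] [55 34 24]
```

```bash
python3 - <<'E'
from h import *
p,R,s=tool()
for n in('wrist','scene','top'):
    c=robot.capture(n);W=world(c);T=(W-p)@R
    m=(abs(T[...,0])<.02)&(abs(T[...,1])<.02)
    t=T[m];f=c['frame'][m]
    grey=(f.max(1).astype(int)-f.min(1))<18
    q=t[grey]; q=q[q[:,2]>-.09]
    h,e=np.histogram(q[:,2],bins=np.arange(-.09,.03,.004));print(n,[(round(float(b),3),int(a)) for a,b in zip(h,e)if a])
c=robot.capture('wrist')
W=world(c);T=(W-p)@R
for v in range(225,275,3): print(v,T[v,310].round(3),T[v,322].round(3),c['frame'][v,310])
E
```

```text
wrist [(-0.09, 1137), (-0.086, 748), (-0.082, 271), (-0.078, 613), (-0.074, 277), (-0.07, 380), (-0.066, 326), (-0.062, 311), (-0.058, 289), (-0.054, 261), (-0.05, 199), (-0.046, 75), (-0.022, 19)]
scene [(-0.09, 31), (-0.086, 28), (-0.082, 16), (-0.078, 12), (-0.074, 23), (-0.07, 17), (-0.066, 17), (-0.062, 21), (-0.058, 14), (-0.054, 16), (-0.05, 17), (-0.046, 10), (-0.042, 3)]
top []
225 [ 0.012 -0.005 -0.022] [ 0.011  0.002 -0.021] [101  48  11]
228 [ 0.01  -0.005 -0.022] [ 0.01   0.002 -0.021] [103  48  15]
231 [ 0.008 -0.005 -0.021] [ 0.008  0.002 -0.022] [99 47  5]
234 [ 0.006 -0.005 -0.021] [ 0.006  0.002 -0.022] [102  50  17]
237 [ 0.004 -0.005 -0.021] [ 0.004  0.002 -0.021] [101  48  16]
240 [ 0.002 -0.005 -0.021] [ 0.003  0.002 -0.022] [102  51  18]
243 [ 0.001 -0.005 -0.022] [ 0.001  0.002 -0.022] [102  49  15]
246 [ 0.011 -0.004 -0.044] [ 0.01   0.001 -0.043] [79 81 83]
249 [ 0.012 -0.004 -0.048] [ 0.011  0.001 -0.046] [83 87 88]
252 [ 0.01  -0.004 -0.048] [ 0.011  0.001 -0.05 ] [84 87 88]
255 [ 0.011 -0.004 -0.052] [ 0.011  0.001 -0.052] [82 85 85]
258 [ 0.011 -0.004 -0.055] [ 0.011  0.001 -0.055] [87 90 89]
261 [ 0.011 -0.004 -0.058] [ 0.011  0.001 -0.057] [83 86 86]
264 [ 0.011 -0.004 -0.061] [ 0.011  0.001 -0.061] [83 87 85]
267 [ 0.011 -0.004 -0.062] [ 0.011  0.001 -0.062] [81 86 87]
270 [ 0.011 -0.004 -0.065] [ 0.011  0.001 -0.065] [84 87 87]
273 [ 0.011 -0.004 -0.067] [ 0.01   0.001 -0.066] [84 88 88]
```

Both the wrist and scene depth put the real shut fingertips 43 mm behind the reported TCP. I'll plan with the measured tip. The cover hasn't been touched.

>>> {"method": "carry_out", "body": {"deltas": [[0,0,0,0,0,0],[0,0,0,0,0,0],[0,0,0,0,0,0],[0,0,0,0,0,0],[0,0.001,0.015,0,0,0],[0,0.001,0.03,0,0,0],[0,0.001,0.04,0,0,0],[0,0.001,0.043,0,0,0],[0,0.001,0.043,0,0,0]], "grip": 1}}

```text
time_s: 7.22
tcp_pos: [0.4827, -0.2934, 0.0975]
tcp_rot: [0.262, 3.13, -0.0]
force: [-0.0, 0.6, 0.1]
width: 0.0856
```

>>> {"method": "carry_out", "body": {"deltas": [[0,0,0,0,0,0],[0,0,0,0,0,0],[0,0,0,0,0,0],[0,0,0,0,0,0],[0,0,0,0,0,0]], "grip": -1, "force": 50}}

```text
time_s: 7.85
tcp_pos: [0.4838, -0.2937, 0.099]
tcp_rot: [0.261, 3.127, -0.002]
force: [-0.7, 2.8, 7.1]
width: 0.015
```

```bash
python3 - <<'E'
from h import *
p,R,s=tool();print(p,s['width'],s['force'],s['wrist_torque'])
c=robot.capture('wrist');save(c,'w4')
E
```

```text
[ 0.483818   -0.29368343  0.09896775] 0.01501951681998049 [-0.67918313  2.83493539  7.07206603] [0.39246857 0.12148178 0.01320897]
```

View pics/w4.png

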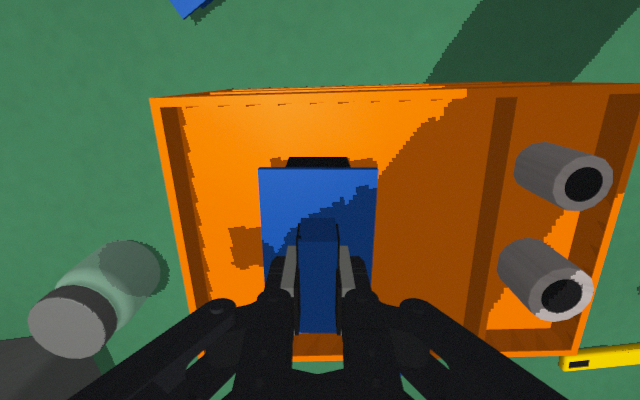

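The ridge is held at 15 mm opening, with the fingertips lightly on the plate at about 7 N. Now I'll lift.

>>> {"method": "carry_out", "body": {"deltas": [[0,0,-0.004,0,0,0],[0,0,-0.01,0,0,0],[0,0,-0.025,0,0,0],[0,0,-0.045,0,0,0],[0,0,-0.07,0,0,0],[0,0,-0.09,0,0,0],[0,0,-0.1,0,0,0],[0,0,-0.1,0,0,0]]}}

```text
time_s: 8.9
tcp_pos: [0.4838, -0.2939, 0.1998]
tcp_rot: [0.261, 3.126, -0.003]
force: [-0.3, 0.6, -2.1]
width: 0.0146
```

```bash
python3 - <<'E'
from h import *
p,R,s=tool();print(p,s['tcp_rot'],s['width'],s['force'],s['wrist_torque'])
c=robot.capture('wrist');save(c,'w5');W=world(c);T=(W-p)@R
np.savez('pics/w5.npz',T=T)
mk=robot.masks_of(c,'cover')
for m in mk: print(m['p'],m['pixels'].sum())
m=mk[0]['pixels'];t=T[m];t=t[np.isfinite(t[:,0])]
h,e=np.histogram(t[:,2],bins=np.arange(-.09,.03,.002));print([(round(float(b),3),int(a)) for a,b in zip(h,e)if a])
E
```

```text
[ 0.48381039 -0.29388671  0.19975495] [ 2.61348205e-01  3.12580039e+00 -2.87385791e-03] 0.014605889727937733 [-0.31990207  0.62422315 -2.07795174] [ 0.0288535   0.04120577 -0.01433265]
0.9 1388
0.64 856
0.62 14227
[]
```

View pics/w5.png

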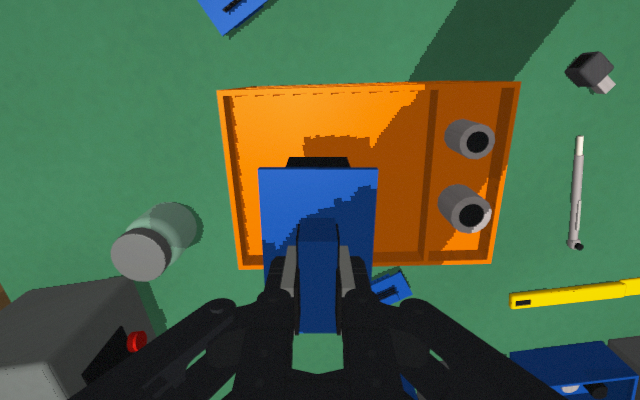

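```bash
python3 - <<'E'
from h import *
T=np.load('pics/w5.npz')['T']
c=cv2.imread('pics/w5.png').astype(int)
blue=(c[...,0]-c[...,2]>40)&(c[...,0]-c[...,1]>25)
v,u=np.mgrid[0:400,0:640]
m=blue&(v>165)&(v<345)&(u>255)&(u<382)&np.isfinite(T[...,0])
t=T[m]
h,e=np.histogram(t[:,2],bins=np.arange(-.1,.0,.002));print([(round(float(b),3),int(a)) for a,b in zip(h,e)if a])
pl=t[(t[:,2]>-.05)&(t[:,2]<-.034)]
A=np.c_[pl[:,:2],np.ones(len(pl))];k=np.linalg.lstsq(A,pl[:,2],rcond=None)[0];print('plate z=',k,'tilt deg',np.degrees(k[:2]))
print('x max',np.percentile(pl[:,0],[99,99.7]),'len',len(pl))
for x0 in np.arange(-.0,.05,.006):
    q=pl[(pl[:,0]>x0)&(pl[:,0]<x0+.006)]
    if len(q)>20: lo,hi=np.percentile(q[:,1],[1,99]);print(round(x0,3),lo.round(4),hi.round(4),((lo+hi)/2).round(4))
r=t[(t[:,2]<-.06)&(t[:,2]>-.075)]
print('ridge',len(r),np.median(r[:,2]),np.percentile(r[:,0],[1,99]),np.percentile(r[:,1],[1,99]))
# front edge line
E
```

```text
[(-0.082, 3), (-0.074, 3), (-0.072, 2), (-0.07, 2), (-0.068, 2), (-0.066, 179), (-0.064, 3053), (-0.062, 154), (-0.06, 84), (-0.058, 80), (-0.056, 76), (-0.054, 80), (-0.052, 68), (-0.05, 63), (-0.048, 80), (-0.046, 56), (-0.044, 59), (-0.042, 850), (-0.04, 7686), (-0.038, 274), (-0.036, 44), (-0.034, 3)]
plate z= [ 0.00348768 -0.00028882 -0.03948174] tilt deg [ 0.19982957 -0.0165484 ]
x max [0.04704806 0.04715389] len 9112
-0.0 -0.0276 0.0259 -0.0008
0.006 -0.0273 0.0256 -0.0008
0.012 -0.0273 0.0255 -0.0009
0.018 -0.0271 0.0253 -0.0009
0.024 -0.0271 0.0253 -0.0009
0.03 -0.0269 0.0255 -0.0007
0.036 -0.027 0.0254 -0.0008
0.042 -0.0269 0.0256 -0.0007
ridge 3395 -0.06310417679062695 [-0.01995915  0.0236691 ] [-0.0084683   0.00702257]
```

```bash
python3 - <<'E'
from h import *
Rt=down(np.radians(151.7))
p=np.array([.4620,.2005,.1256])-Rt@[.0017,-.0008,0]
for z in(.2,.15):
    print(delta([p[0],p[1],z],Rt))
E
```

```text
(array([ 0.1009,  0.4836, -0.002 ]), array([3.000e-04, 2.800e-03, 3.271e-01]))
(array([0.1011, 0.4837, 0.048 ]), array([3.000e-04, 2.800e-03, 3.271e-01]))
```

>>> {"method": "carry_out", "body": {"deltas": [[0.006,0.03,0,0,0.003,0.02],[0.015,0.07,0,0,0.003,0.05],[0.025,0.12,0,0,0.003,0.08],[0.036,0.17,0,0,0.003,0.115],[0.046,0.22,0,0,0.003,0.15],[0.056,0.27,0,0,0.003,0.185],[0.067,0.32,0,0,0.003,0.22],[0.077,0.37,0,0,0.003,0.25],[0.087,0.42,0,0,0.003,0.285],[0.096,0.46,0,0,0.003,0.31],[0.1,0.48,0,0,0.003,0.327],[0.101,0.4836,0,0,0.003,0.327],[0.101,0.4836,0.015,0,0.003,0.327],[0.101,0.4836,0.03,0,0.003,0.327],[0.101,0.4836,0.04,0,0.003,0.327],[0.101,0.4836,0.04,0,0.003,0.327],[0.101,0.4836,0.04,0,0.003,0.327]]}}

```text
time_s: 11.12
tcp_pos: [0.4642, 0.2001, 0.1582]
tcp_rot: [0.768, 3.046, 0.001]
force: [0.0, 0.1, -0.7]
width: 0.0151
```

```bash
python3 - <<'E'
from h import *
p,R,s=tool();print(p,s['tcp_rot'],s['width'],s['force'],s['wrist_torque'])
for n in('wrist','scene'):
    c=robot.capture(n);save(c,n+'6');
    if n=='scene':cv2.imwrite('pics/scene6c.png',cv2.resize(c['frame'][120:230,290:420],None,fx=5,fy=5))
Rt=down(np.radians(151.7))
q=np.array([.4620,.2005,.1256])-Rt@[.0017,-.0008,0]
print(delta([q[0],q[1],.108],Rt))
E
```

```text
[0.46420459 0.20014518 0.15817121] [7.68495507e-01 3.04592976e+00 7.19462743e-04] 0.015099430205173433 [ 0.01027577  0.13256993 -0.67612328] [-0.00956266 -0.00760933 -0.02534899]
(array([ 0.0005, -0.0003,  0.0505]), array([ 0.001 ,  0.0006, -0.0001]))
```

View pics/wrist6.png

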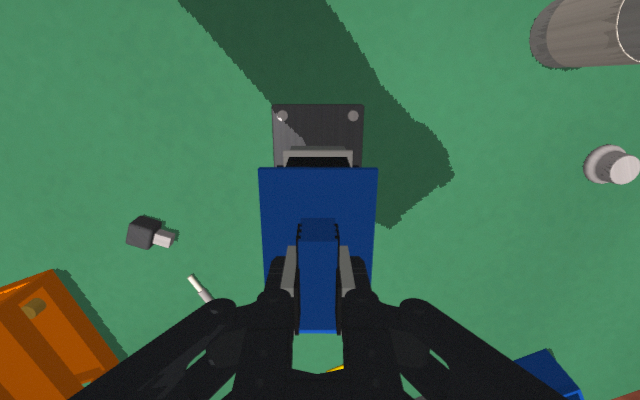

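View pics/scene6c.png

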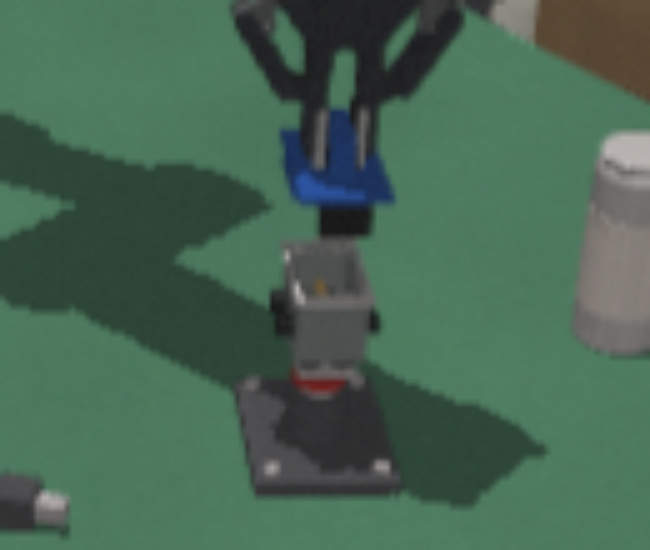

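The cover is centred over the box: in the wrist view both have their centre column at about 318. Lowering now.

>>> {"method": "carry_out", "body": {"deltas": [[0.0005,-0.0003,0.012,0.001,0,0],[0.0005,-0.0003,0.024,0.001,0,0],[0.0005,-0.0003,0.036,0.001,0,0],[0.0005,-0.0003,0.044,0.001,0,0],[0.0005,-0.0003,0.05,0.001,0,0],[0.0005,-0.0003,0.05,0.001,0,0]]}}

```text
time_s: 11.98
tcp_pos: [0.4635, 0.2002, 0.108]
tcp_rot: [-0.768, -3.046, 0.001]
force: [0.1, -0.0, -1.6]
width: 0.0149
```

```bash
python3 - <<'E'
from h import *
p,R,s=tool();print(p,s['force'],s['wrist_torque'],s['time_s'])
c=robot.capture('scene');cv2.imwrite('pics/scene7c.png',cv2.resize(c['frame'][120:230,290:420],None,fx=5,fy=5))
E
```

```text
[0.46354571 0.20024131 0.10798979] [ 0.12781672 -0.01046805 -1.56878863] [-0.01346967 -0.02004022 -0.01684042] 11.975
```

View pics/scene7c.png

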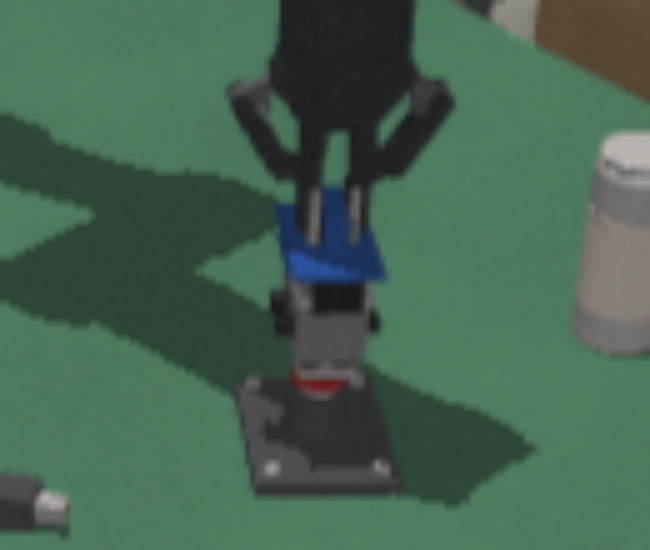

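>>> {"method": "carry_out", "body": {"deltas": [[0,0,0.001,0,0,0],[0,0,0.002,0,0,0],[0,0,0.003,0,0,0],[0,0,0.004,0,0,0],[0,0,0.005,0,0,0],[0,0,0.006,0,0,0],[0,0,0.007,0,0,0]]}}

```text
time_s: 12.9
tcp_pos: [0.4639, 0.2005, 0.1015]
tcp_rot: [0.768, 3.046, 0.0]
force: [-1.9, -0.3, 2.1]
width: 0.015
```

>>> {"method": "carry_out", "body": {"deltas": [[0,0,0.001,0,0,0],[0,0,0.002,0,0,0],[0,0,0.003,0,0,0],[0,0,0.004,0,0,0]]}}

```text
time_s: 13.4
tcp_pos: [0.464, 0.2005, 0.0976]
tcp_rot: [0.768, 3.046, 0.0]
force: [-0.5, 1.2, 3.7]
width: 0.0151
```

>>> {"method": "carry_out", "body": {"deltas": [[0,0,0.001,0,0,0],[0,0,0.002,0,0,0],[0,0,0.003,0,0,0],[0,0,0.004,0,0,0],[0,0,0.005,0,0,0]]}}

```text
time_s: 14.02
tcp_pos: [0.464, 0.2005, 0.0925]
tcp_rot: [0.768, 3.046, 0.0]
force: [-1.2, -0.1, 2.3]
width: 0.0151
```

>>> {"method": "carry_out", "body": {"deltas": [[0,0,0.001,0,0,0],[0,0,0.002,0,0,0],[0,0,0.003,0,0,0],[0,0,0.004,0,0,0]]}}

```text
time_s: 14.52
tcp_pos: [0.4643, 0.2007, 0.0888]
tcp_rot: [0.768, 3.045, 0.001]
force: [-1.3, -0.5, 5.4]
width: 0.0151
```

>>> {"method": "carry_out", "body": {"deltas": [[0,0,0.001,0,0,0],[0,0,0.002,0,0,0],[0,0,0.003,0,0,0]]}}

```text
time_s: 14.9
tcp_pos: [0.4647, 0.2008, 0.0862]
tcp_rot: [0.767, 3.044, 0.002]
force: [-1.5, -0.0, 8.9]
width: 0.0147
```

>>> {"method": "carry_out", "body": {"deltas": [[0,0,0.001,0,0,0],[0,0,0.002,0,0,0],[0,0,0.003,0,0,0]]}}

```text
time_s: 15.28
tcp_pos: [0.4646, 0.201, 0.0831]
tcp_rot: [0.767, 3.045, 0.003]
force: [-1.4, 0.8, 3.7]
width: 0.015
```

>>> {"method": "carry_out", "body": {"deltas": [[0,0,0.001,0,0,0],[0,0,0.002,0,0,0]]}}

```text
time_s: 15.52
tcp_pos: [0.4646, 0.2009, 0.0809]
tcp_rot: [0.767, 3.045, 0.002]
force: [-0.2, 0.3, 2.5]
width: 0.0147
```

```bash
python3 - <<'E'
from h import *
p,R,s=tool();print(p,s['force'],s['wrist_torque'],s['time_s'])
c=robot.capture('scene');cv2.imwrite('pics/scene8c.png',cv2.resize(c['frame'][120:230,290:420],None,fx=5,fy=5))
c=robot.capture('wrist');save(c,'w8')
E
```

```text
[0.46462402 0.20091333 0.08088484] [-0.21217942  0.26899377  2.4699055 ] [ 0.06832871  0.23322631 -0.03542562] 15.525
```

View pics/scene8c.png

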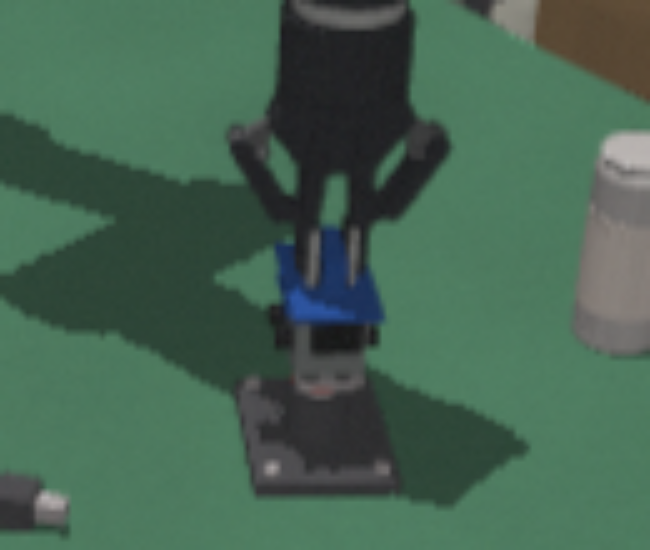

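View pics/w8.png

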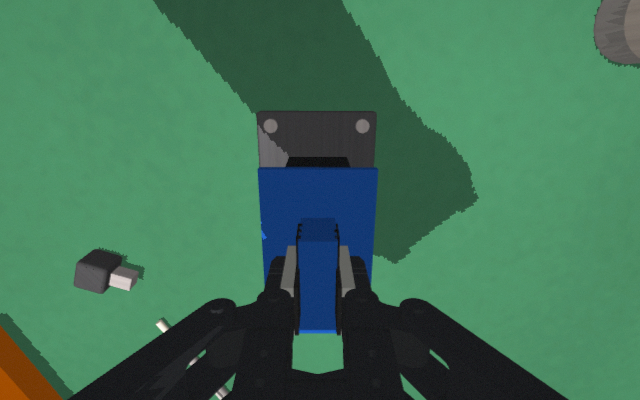

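>>> {"method": "carry_out", "body": {"deltas": [[0,0,0.001,0,0,0],[0,0,0.002,0,0,0]]}}

```text
time_s: 15.88
tcp_pos: [0.4647, 0.2009, 0.0791]
tcp_rot: [0.767, 3.044, 0.002]
force: [-2.1, 0.6, 7.2]
width: 0.0148
```

>>> {"method": "carry_out", "body": {"deltas": [[0,0,0.001,0,0,0],[0,0,0.002,0,0,0]]}}

```text
time_s: 16.12
tcp_pos: [0.4648, 0.2009, 0.0777]
tcp_rot: [0.767, 3.044, 0.002]
force: [-3.4, -0.3, 10.1]
width: 0.0154
```

>>> {"method": "carry_out", "body": {"deltas": [[0,0,0.001,0,0,0],[0,0,0.002,0,0,0]]}}

```text
time_s: 16.38
tcp_pos: [0.4649, 0.2009, 0.0766]
tcp_rot: [0.767, 3.044, 0.003]
force: [-3.5, -0.7, 12.6]
width: 0.0151
```

>>> {"method": "carry_out", "body": {"deltas": [[0,0,0.001,0,0,0]]}}

```text
time_s: 16.5
tcp_pos: [0.4649, 0.2009, 0.0765]
tcp_rot: [0.767, 3.043, 0.003]
force: [-3.6, -0.5, 12.6]
width: 0.0153
```

```bash
python3 - <<'E'
from h import *
p,R,s=tool();print(p,s['force'],s['wrist_torque'],s['time_s'])
for n in ('wrist','scene'):
    c=robot.capture(n);save(c,n+'9');W=world(c);T=(W-p)@R
    if n=='scene':cv2.imwrite('pics/scene9c.png',cv2.resize(c['frame'][120:230,290:420],None,fx=5,fy=5))
    f=c['frame'].astype(int);m=(f[...,0]-f[...,2]>40)&(f[...,0]-f[...,1]>25)&(abs(T[...,0])<.06)&(abs(T[...,1])<.04)&(T[...,2]>-.05)&(T[...,2]<-.03)
    pl=T[m];A=np.c_[pl[:,:2],np.ones(len(pl))];print(n,len(pl),np.linalg.lstsq(A,pl[:,2],rcond=None)[0],np.percentile(pl[:,0],[1,99.5]))
    for l in('housing','rim'):print(l,[(np.round(b['position'],3),round(b['p'],2)) for b in robot.boxes_of(c,l)])
E
```

```text
[0.46491975 0.20094835 0.07645526] [-3.6118205  -0.54205791 12.61536834] [-0.16548691  1.01896087 -0.00728616] 16.5
wrist 9242 [ 0.00435858  0.00195679 -0.0395939 ] [-0.0422846   0.04692423]
housing []
rim []
scene 176 [ 0.00076811 -0.01583813 -0.0370283 ] [-0.04795747  0.04304491]
housing [(array([0.487, 0.177, 0.076]), 0.68)]
rim [(array([0.485, 0.18 , 0.079]), 0.4)]
```

View pics/scene9c.png

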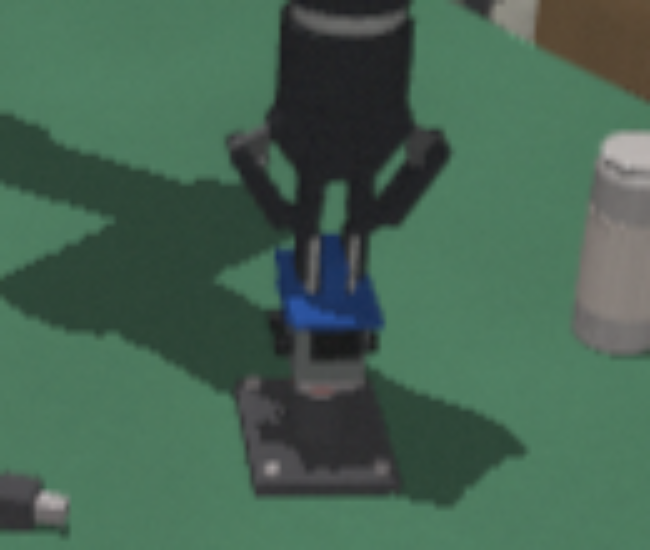

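The force fell from 8.9 N to 2.5 N, which fits the snap, and then climbed to 12.6 N with the plate level. I'll press a little further and relieve the side load.

>>> {"method": "carry_out", "body": {"deltas": [[0.0005,-0.0003,0.001,0,0,0],[0.0008,-0.0004,0.0015,0,0,0],[0.0008,-0.0004,0.002,0,0,0]]}}

```text
time_s: 17.18
tcp_pos: [0.4648, 0.201, 0.0759]
tcp_rot: [0.766, 3.041, 0.003]
force: [-2.6, -0.7, 13.8]
width: 0.0149
```

>>> {"method": "carry_out", "body": {"deltas": [[0,0,0.001,0,0,0],[0,0,0.0015,0,0,0]]}}

```text
time_s: 17.42
tcp_pos: [0.465, 0.201, 0.0756]
tcp_rot: [0.766, 3.041, 0.004]
force: [-4.0, -1.0, 14.6]
width: 0.0153
```

>>> {"method": "carry_out", "body": {"deltas": [[0.0005,0,0.002,0,0,0],[0.001,0,0.003,0,0,0],[0.001,0,0.0035,0,0,0],[0.001,0,0.0035,0,0,0]]}}

```text
time_s: 17.92
tcp_pos: [0.4652, 0.2011, 0.0747]
tcp_rot: [0.766, 3.038, 0.004]
force: [-6.4, -2.7, 25.1]
width: 0.0152
```

The hard stop is reached: 25 N, with the plate firmly on the rim. I'll ease off smoothly.

>>> {"method": "carry_out", "body": {"deltas": [[0,0,0.001,0,0,0],[0,0,-0.001,0,0,0],[0,0,-0.002,0,0,0],[0,0,-0.003,0,0,0],[0,0,-0.004,0,0,0]]}}

```text
time_s: 18.55
tcp_pos: [0.4649, 0.201, 0.0791]
tcp_rot: [0.766, 3.038, 0.003]
force: [-2.8, -0.7, 7.4]
width: 0.0149
```

```bash
python3 - <<'E'
from h import *
p,R,s=tool();print(p,s['tcp_rot'],s['force'],s['wrist_torque'],s['time_s'])
E
```

```text
[0.46490469 0.20098013 0.07914285] [0.76563281 3.03769003 0.00333149] [-2.75708284 -0.72557728  7.3629149 ] [-0.07406068  0.75141342 -0.04335302] 18.55
```

>>> {"method": "carry_out", "body": {"deltas": [[0,0,-0.001,0,0,0],[0,0,-0.002,0,0,0],[0,0,-0.0025,0,0,0],[0,0,-0.0025,0,0,0]]}}

```text
time_s: 19.05
tcp_pos: [0.4647, 0.2009, 0.0814]
tcp_rot: [0.766, 3.038, 0.003]
force: [-0.8, 0.2, 1.3]
width: 0.0152
```

>>> {"method": "carry_out", "body": {"deltas": [[0,0,0,0,0,0],[0,0,0,0,0,0],[0,0,0,0,0,0],[0,0,0,0,0,0],[0,0,-0.01,0,0,0],[0,0,-0.03,0,0,0],[0,0,-0.06,0,0,0],[-0.03,0,-0.1,0,0,0],[-0.06,0,-0.14,0,0,0],[-0.07,0,-0.16,0,0,0],[-0.07,0,-0.16,0,0,0]], "grip": 1}}

```text
time_s: 20.42
tcp_pos: [0.5267, 0.1676, 0.2441]
tcp_rot: [0.766, 3.034, 0.006]
force: [0.1, 0.3, -0.5]
width: 0.0854
```

```bash
python3 - <<'E'
from h import *
p,R,s=tool();print(p,s['force'],s['width'],s['time_s'])
for n in('wrist','scene'):
    c=robot.capture(n);save(c,n+'10');W=world(c)
    if n=='scene':cv2.imwrite('pics/scene10c.png',cv2.resize(c['frame'][140:230,300:410],None,fx=6,fy=6))
    else:
        w=W.reshape(-1,3);w=w[(np.hypot(w[:,0]-.463,w[:,1]-.2)<.06)&(w[:,2]>.06)]
        h,e=np.histogram(w[:,2],bins=np.arange(.06,.2,.002));print([(round(float(b),3),int(a)) for a,b in zip(h,e)if a])
        q=w[(w[:,2]>.113)&(w[:,2]<.126)]
        A=np.c_[q[:,:2]-[.463,.2],np.ones(len(q))];k=np.linalg.lstsq(A,q[:,2],rcond=None)[0];print('plate',k,np.degrees(k[:2]),cv2.minAreaRect(q[:,:2].astype(np.float32)))
E
```

```text
[0.52668965 0.16761229 0.24405713] [ 0.1281842   0.33579136 -0.48371893] 0.08543212679854882 20.425
[(0.088, 5), (0.09, 13), (0.092, 31), (0.094, 59), (0.096, 3), (0.118, 353), (0.12, 4473), (0.122, 536), (0.14, 24), (0.142, 177), (0.144, 929), (0.146, 98)]
plate [-3.17518791e-04 -1.04990816e-04  1.21080232e-01] [-0.01819249 -0.00601553] ((0.46317872405052185, 0.200913667678833), (0.05406076833605766, 0.09086614847183228), 61.50719451904297)
```

View pics/scene10c.png

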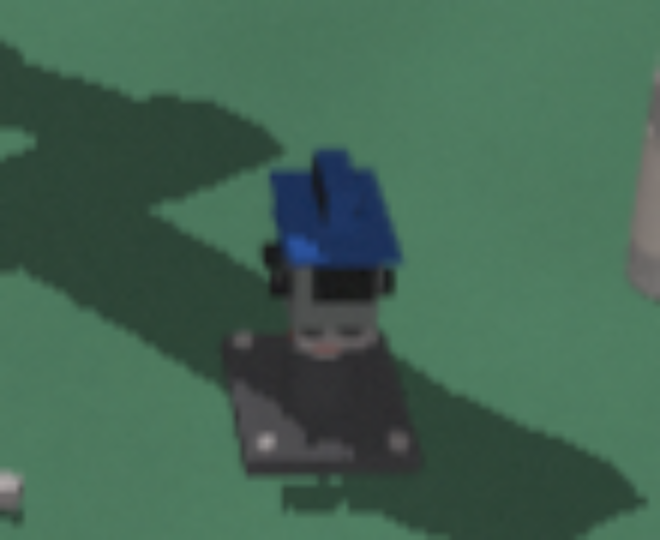

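View pics/wrist10.png

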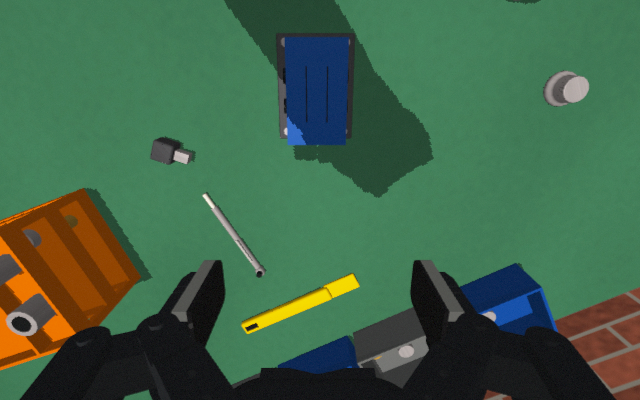

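```bash
python3 - <<'E'
from h import *
R=down(np.radians(151.7))
def rep(W,ctr):
    L=(W-np.array(ctr))@R   # x along box,y across
    m=(abs(L[...,0])<.03)&(abs(L[...,1])>.0225)&(abs(L[...,1])<.036)&(W[...,2]>.05)
    z=W[m][:,2];h,e=np.histogram(z,bins=np.arange(.05,.135,.002));print([(round(float(b),3),int(a)) for a,b in zip(h,e)if a])
rep(np.load('pics/w1.npz')['W'],[.462,.2005,0])
c=robot.capture('wrist');W=world(c);rep(W,[.462,.2005,0])
for l in('cover','housing'):
    print(l,[(np.round(b['position'],3),round(b['p'],2)) for b in robot.boxes_of(c,l)])
p,Rr,s=tool();print(s['time_s'])
E
```

```text
[(0.094, 2), (0.096, 5), (0.098, 33), (0.1, 94), (0.102, 185), (0.104, 42), (0.122, 2), (0.124, 45), (0.126, 18)]
[(0.088, 2), (0.09, 11), (0.092, 26), (0.094, 45), (0.096, 3), (0.118, 54), (0.12, 608), (0.122, 58)]
cover [(array([0.46 , 0.207, 0.123]), 0.59)]
housing [(array([0.455, 0.182, 0.093]), 0.52)]
20.675
```

The glands dropped about 8.5 mm, so the rim is now at about 0.117. The plate's underside is also at 0.117, so the cover is flush and level.

```bash
python3 - <<'E'
from h import *
print(robot.job_done())
E
```

```text
the job is handed in; nothing more can be done
None
```

The blue cover is on the junction box, pressed down until the clips snapped, and let go. I handed the job in at about 21 s of the 48 s allowed.

- **Pressing:** The push rose to 8.9 N and fell to about 2.5 N, which I took as the clips snapping. It then climbed steeply as the box reached its hard stop. The highest reading was 25.1 N. Force was read only between moves, so a brief peak in between would not show.
- **Last checks:**
  - The plate is level to about 0.02°.
  - Its underside is at about 117 mm. The rim should be at the same height, since the box's glands dropped about 8.5 mm from a rim that started at 125.6 mm.
  - The cover is square to the box within about 0.2° and about 1 mm off centre.
  - The gripper was open and well clear.
- **Not checked:** I did not see the hooks under the rim or pull on the cover. The snap on both sides is inferred from the drop in force and the level, flush plate. I did not re-measure the other items, but nothing showed out of place in the last pictures.
- **Fingertips:** Both cameras showed the closed fingertips about 43 mm short of the reported tool point. My first grasp closed above the ridge without touching it, so I used the measured tip position after that.
- **Side load:** While pressing, the force readings showed a side load of up to about 7 N, which was gone before I let go.

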